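# Clip the label roll onto its spindle

### The arm

A 7-joint arm with a two-finger parallel gripper is mounted at the origin on the work surface. World frame = base frame: x ahead of the robot, y to its left, z up, the work surface at z = 0. Lengths are in m, angles in degrees, forces in N, time in s.
With the tool pointing down it reaches from about 0.35 to 0.775 m from the base axis. Payload 3.1 kg.
Tool frame: the origin (TCP) lies midway between the tips of the shut fingers; the grasp point (between the pads) lies 19 mm behind it; z points along the fingers, y is the line along which they close (so a half turn about z gives the same grasp; the last joint's range is limited). The gripper opens to 85 mm and grips with 20 to 120 N. Pads are 22 mm wide; open, the fingers measure 114 mm over their backs; the gripper's body (76 mm by 85 mm) begins 54 mm behind the grasp point. The pads swing forward as they close: fully open they stand 13 mm farther back than shut.
Start: joints at [74.96, 17.813, 0.802, 86.603, -0.252, 75.585, -1.558], TCP at [0.12, -0.537, 0.231] pointing down, gripper open.
Joint ranges: [-154.91, 154.91], [-16.99, 109.72], [-72.82, 74.43], [7.12, 147.25], [-82.49, 262.49], [11.32, 116.49], [-174.64, 174.64]. Speed limits (degrees/s): [159.86, 159.86, 180, 180, 180, 180, 180].

### API

Orientations are given as a 3x3 rotation matrix whose columns are the frame's x, y, z axes.
In Python, from station import get_state, vision, bot gives the robot as it stands.
- The arm moves only by the tool apply_moves, never from a script. Its argument "moves" is a list of rows, each an object of numbers: "hand": the closure, from -1 (fully open) to 1 (shut); "tx", "ty", "tz": the shift along the tool's x, y, z in mm; "turn": the turn about the tool's z in degrees. A call has 1 to 10 rows; each row is the pose to reach, as a shift and turn from the pose commanded when the call began, along the tool's axes at that moment; what a row does not reach only later rows make up. A row lasts 1/8 s, in which the tool goes at most 62.5 mm and 10.7 degrees, less where a joint would pass 70% of its speed; a pose out of reach is approached as far as the arm can. A call with a gripper value outside its range is refused whole. The fingers move at their own pace and stop on an object; "squeeze" is the grip in N (left out, the last holds). Time passes only in rows, so rows that repeat a pose let the fingers close. It gives the time, the measured TCP pose, the force, the opening and the grip force at its end, in the units of the state.
- get_state(): the state, without advancing time (a new reading comes with each control period).
- vision.capture(name): name is "side" or "top" or "wrist"; returns the picture (384x512x3 uint8, red, green, blue); there is no depth.
- vision.camera_info(name): a dict with "vfov" (degrees; the focal length in pixels is half the picture's height over the tangent of half this angle, whatever the lens; pixels are square), "cx", "cy" (the principal point, pixels), "origin" and "rotation" of the camera in the world; the wrist camera has in their place "mount" (4x4, takes a point from camera to tool coordinates, whose origin is the TCP and whose axes are the flange's). Camera axes: x right, y up, looking along -z (the intrinsics and any distortion apply to the point x, -y, -z); pixel columns grow to the right and rows downward; lengths in m; the calibration is good to about 2 mm. A picture is of the moment at which its call begins: read the wrist's pose just before it. camera_info takes no time and is no camera call.
- bot.hand_in(): hands the job in; it is judged then, once.
The state is a dict: "time_s": time; "joint_positions": joint angles; "qvel": joint speeds; "tau": joint torques, N m; "tool_pos": TCP position; "ee_rot": TCP orientation; "ft_force": force on the tool from outside, world axes, zero at the start; "ft_torque": the same for the moment, N m; "opening": finger opening in m; "grasp_force": force on a finger pad.
Only numpy, scipy, OpenCV 4.12 (cv2) and the standard library are available. Lean on these libraries where they do the work, as an engineer would, in place of code of your own. Each camera call takes 0.05 s, during which the arm holds its last target. There are 200 camera calls.

### The job

The roll of labels is on the dispenser's spindle, but nothing keeps it from sliding off. Pick up the small orange spring clip by its tab and press it straight down over the groove near the spindle's free end until it snaps fully home on the groove, upright and squarely across the spindle, then let go. Leave the bigger blue clip, which does not fit, standing where it is.

Things in the scene. Friction and masses are not known exactly. Their poses are not given: they have to be found in the camera images.
- clip: Small orange spring clip (59 g) standing open side down on two flared legs. Origin on the table midway between leg tips; z up, x across the mouth, y along the spindle once fitted (either way round). Heights: bore centre 36 mm, crown 49-57, gripping tab 57-93 (24 mm in x, 16 in y). Legs 55 mm over all in x, 14 mm throat; 28 mm wide in y. Legs spring outward; snapping on takes 8-20 N.
- big_clip: Bigger blue clip of the same form, for another spindle: mouth 1.38 times as wide, 76 mm over its legs, 112 mm tall, same tab. Origin on the table midway between its leg tips.
- groove (a point): Middle of the dark groove on the axis of the fixed level spindle, 120 mm above the table. z up, y along the spindle to the roll, free end 40 mm off at -y. Groove 44 mm long, 26 mm diameter, with a 13 mm wide flat on top 13 mm above the axis where the clip's crown comes to rest, its bore centre then at this point. Bright 38 mm collars either side.
- dispenser: Grey label dispenser, fixed. Origin on the table under the groove's middle, axes as the groove's. Along y: the white roll (104 mm diameter) from 60 to 130 mm, grey upright plate (130 mm wide in x, 187 mm tall) from 140 to 150 mm; base 150 mm wide, 12 mm thick, from -22 to 168 mm.

How it is judged:
By the outcome, as a careful person would: the job done as asked, in the order asked, and still so for the second after the job is handed in, with the robot touching nothing.
It also fails if it takes over 38 s, if anything falls off the work surface, if the arm or the gripper's body presses on something with over 40 N, if the wrist force passes 120 N, or if a joint passes its speed limit or range.

## Working session

There is one attempt and no reset: what is moved stays moved. The work goes in short steps, Python scripts to look and compute and a tool call to move; the robot and the scene stay as the last step left them, time stands still between calls to the robot, and variables do not carry over. Pictures are saved under pics/ and viewed, at most 10 in all, crops included, and the job is handed in when it is done.

Besides the shell and the picture viewer there is one more tool, called after "Call:" by a JSON object that holds its "api" and its "payload", one argument or row to a line. apply_moves: Moves the arm, as the interface text tells. Its arguments: {"type":"object","properties":{"moves":{"type":"array","items":{"type":"object","properties":{"hand":{"type":"number"},"tx":{"type":"number"},"ty":{"type":"number"},"tz":{"type":"number"},"turn":{"type":"number"}}}},"squeeze":{"type":"number"}},"required":["moves"]}

```bash
mkdir -p pics; ls
python3 - <<'E'
from station import get_state, vision, bot
import cv2,numpy as np
ims=[vision.capture(n) for n in("side","top")]
for n,i in zip(("side","top"),ims): cv2.imwrite(f"pics/{n}0.png",i[:,:,::-1]); print(n,vision.camera_info(n))
print(vision.camera_info("wrist"))
s=get_state();print(s['time_s'],s['tool_pos'],s['ee_rot'],s['opening'])
E
```

```text
pics
side {'vfov': 56.95506736540908, 'cx': 255.30808470574624, 'cy': 190.27583310790686, 'origin': array([0.50973722, 0.46152169, 0.60970373]), 'rotation': array([[-0.995726  ,  0.07306657, -0.05648906],
       [-0.09131234, -0.687131  ,  0.72077253],
       [ 0.01384899,  0.72285009,  0.69086608]])}
top {'vfov': 43.41851593427657, 'cx': 245.66967641622352, 'cy': 190.80395734421677, 'origin': array([ 0.45582077, -0.09263037,  0.92786329]), 'rotation': array([[-0.01807879,  0.99503458, -0.0978741 ],
       [-0.99978497, -0.01898545, -0.00834005],
       [-0.01015682,  0.09770227,  0.99516386]])}
{'vfov': 69.15964040207221, 'cx': 253.18192572441464, 'cy': 194.32870555056346, 'mount': array([[ 3.33639719e-04,  9.66040476e-01,  2.58390570e-01,
         6.58626204e-02],
       [ 9.99999479e-01, -7.31192131e-05, -1.01785226e-03,
        -6.26026565e-04],
       [-9.64393167e-04,  2.58390775e-01, -9.66039998e-01,
        -1.43830354e-01],
       [ 0.00000000e+00,  0.00000000e+00,  0.00000000e+00,
         1.00000000e+00]])}
0.1 [ 0.120302   -0.53603787  0.2303248 ] [[ 9.75720174e-01  2.19020210e-01 -5.37690165e-04]
 [ 2.19020855e-01 -9.75718075e-01  2.02553468e-03]
 [-8.10009819e-05 -2.09412041e-03 -9.99997804e-01]] 0.0854218213088621
```

View pics/side0.png

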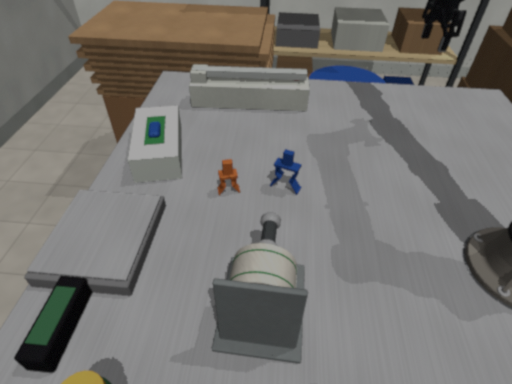

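View pics/top0.png

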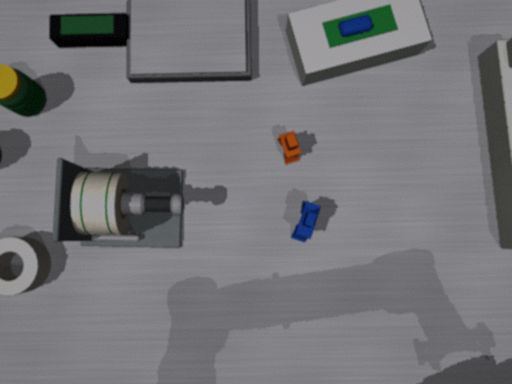

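The side view shows the orange clip at about (228,175), the blue one at (288,170) and the groove at about (270,232). In the top view, orange is at (290,147), blue at (306,221) and the dark groove at about (158,204), with the roll to the left (+y).

```bash
cat > h.py <<'E'
from station import get_state, vision, bot
import cv2,numpy as np
def cam(n,s=None):
    i=vision.camera_info(n); f=192/np.tan(np.radians(i['vfov']/2))
    if n=='wrist':
        T=np.eye(4);T[:3,:3]=s['ee_rot'];T[:3,3]=s['tool_pos'];M=T@i['mount'];R,o=M[:3,:3],M[:3,3]
    else: R,o=i['rotation'],i['origin']
    return f,i['cx'],i['cy'],np.array(R),np.array(o)
def ray(c,p):
    f,cx,cy,R,o=c; return o,R@np.array([(p[0]-cx)/f,-(p[1]-cy)/f,-1.])
def onz(c,p,z):
    o,d=ray(c,p); return o+d*(z-o[2])/d[2]
def proj(c,P):
    f,cx,cy,R,o=c; q=R.T@(np.array(P)-o); return np.array([cx-f*q[0]/q[2],cy+f*q[1]/q[2]])
def tri(rs):
    A=0;b=0
    for o,d in rs:
        d=d/np.linalg.norm(d);Q=np.eye(3)-np.outer(d,d);A=A+Q;b=b+Q@o
    return np.linalg.solve(A,b)
def mask(im,col):
    h=cv2.cvtColor(im,cv2.COLOR_RGB2HSV)
    lo,hi={'o':((5,150,60),(18,255,255)),'b':((105,150,40),(130,255,255))}[col]
    return cv2.inRange(h,lo,hi)
def big(m):
    return max(cv2.findContours(m,cv2.RETR_EXTERNAL,cv2.CHAIN_APPROX_NONE)[0],key=cv2.contourArea)
E
python3 - <<'E'
from h import *
T=cv2.imread('pics/top0.png')[:,:,::-1].copy();S=cv2.imread('pics/side0.png')[:,:,::-1].copy()
ct,cs=cam('top'),cam('side')
m=mask(T,'o');m2=mask(S,'o')
a,b=big(m),big(m2)
ra=cv2.minAreaRect(a);print('o top',ra,'side',cv2.boundingRect(b))
for q in cv2.boxPoints(ra): print(onz(ct,q,.04)[:2])
print('tri',tri([ray(ct,ra[0]),ray(cs,cv2.minAreaRect(b)[0])]))
c=onz(ct,(157,204),.12);print('groove',c, proj(cs,c))
g=cv2.cvtColor(T,cv2.COLOR_RGB2GRAY)
for r in range(192,218,2): print(r,g[r,122:190:2])
cr=np.vstack([cv2.resize(T[120:250,110:200],None,fx=4,fy=4)]);cr2=cv2.resize(T[110:250,260:350],None,fx=4,fy=4)[:520]
cv2.imwrite('pics/c1.png',np.hstack([cr,cr2])[:,:,::-1])
E
```

```text
o top ((289.6697998046875, 147.10507202148438), (29.020917892456055, 17.325923919677734), 72.34988403320312) side (218, 160, 21, 33)
[ 0.64514612 -0.14565295]
[ 0.65450592 -0.1767633 ]
[ 0.60186242 -0.19165878]
[ 0.5925954  -0.16071946]
tri [ 0.62553675 -0.16808463  0.04710924]
groove [0.5158206  0.06366465 0.12      ] [268.60186015 235.63997466]
192 [29 37 39 41 45 45 49 46 45 45 44 42 48 51 45 55 52 58 50 48 50 50 49 51
 39 45 42 45 40 45 59 80 80 81]
194 [49 51 54 54 49 56 77 78 78 73 56 44 51 56 54 52 54 53 52 57 50 56 56 55
 45 46 65 65 61 48 55 76 80 80]
196 [ 65  67  63  65  67  91 101 101  98  93  67  53  32  38  36  37  33  36
  39  39  35  38  37  39  42  75  92  90  82  66  51  76  79  84]
198 [ 68  73  72  67  80 112 113 111 111  97  77  50  26  28  26  28  24  26
  31  27  28  29  26  26  52  95 111 110 102  83  44  74  81  80]
200 [ 73  72  74  75  82 121 119 125 120 105  86  56  39  41  37  40  41  36
  38  38  40  42  39  37  66 106 122 124 118  92  43  68  75  80]
202 [ 74  80  77  82 116 131 132 129 129 105  90  59  40  44  45  42  41  40
  42  42  45  42  43  40  7
[... 339 characters left out ...]
70  72 112 126 127 127 123 105  83  58  37  35  36  37  35  35
  35  35  39  32  32  36  74 114 125 122 122  95  44  89 134 135]
210 [ 66  67  68  69  95 118 117 115 116 101  75  53  26  31  28  32  30  30
  32  32  33  28  29  29  54 101 115 116 112  93  50 114 132 135]
212 [ 51  60  56  60  64  91 101  99  98  90  61  46  45  48  44  44  43  47
  44  50  47  45  43  42  53  82 101 103  99  82  56 117 136 133]
214 [ 31  41  42  48  50  53  69  67  69  67  49  46  53  53  52  54  55  54
  54  54  53  53  54  56  56  67  77  78  76  63  65 118 132 133]
216 [ 26  35  44  46  48  53  55  54  52  54  50  52  52  52  51  52  53  53
  56  52  54  55  53  57  58  77  87  87  84  62  72 123 136 136]
```

View pics/c1.png

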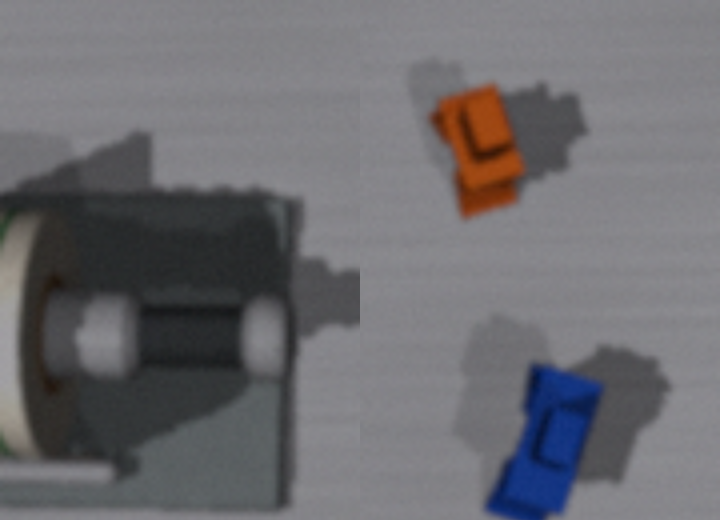

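```bash
cat >> h.py <<'E'
def plan(s,P,yaw):
    R=s['ee_rot']; d=R.T@(np.array(P)-s['tool_pos'])*1000; y0=np.degrees(np.arctan2(R[1,0],R[0,0]))
    print('t',s['time_s'],'move',d.round(1),'turn',round((y0-yaw+180)%360-180,2),'yaw0',round(y0,2))
E
python3 -c "
from h import *
plan(get_state(),[.625,-.17,.23],106)"
```

```text
t 0.1 move [ 572.6 -246.6    0.8] turn -93.35 yaw0 12.65
```

Call:
{"api": "apply_moves", "payload": {
  "moves": [
    {"tx": 573, "ty": -247, "tz": 0, "turn": -93, "hand": -1},
    {"tx": 573, "ty": -247, "tz": 0, "turn": -93, "hand": -1},
    {"tx": 573, "ty": -247, "tz": 0, "turn": -93, "hand": -1},
    {"tx": 573, "ty": -247, "tz": 0, "turn": -93, "hand": -1},
    {"tx": 573, "ty": -247, "tz": 0, "turn": -93, "hand": -1},
    {"tx": 573, "ty": -247, "tz": 0, "turn": -93, "hand": -1},
    {"tx": 573, "ty": -247, "tz": 0, "turn": -93, "hand": -1},
    {"tx": 573, "ty": -247, "tz": 0, "turn": -93, "hand": -1},
    {"tx": 573, "ty": -247, "tz": 0, "turn": -93, "hand": -1},
    {"tx": 573, "ty": -247, "tz": 0, "turn": -93, "hand": -1}
  ]
}}

```text
time_s: 1.35
tool_pos: [0.6266, -0.1693, 0.2306]
ee_rot: [[-0.27, 0.963, -0.001], [0.963, 0.27, -0.0], [0.0, -0.001, -1.0]]
ft_force: [0.3, -0.8, 1.2]
opening: 0.0852
grasp_force: 0.0
```

Run:
```python
from h import *
s=get_state();w=vision.capture('wrist');cv2.imwrite('pics/w1.png',w[:,:,::-1]);c=cam('wrist',s)
np.save('w1.npy',np.hstack([s['ee_rot'],np.array(s['tool_pos']).reshape(3,1)]))
print(s['joint_positions'],s['qvel']);r=cv2.minAreaRect(big(mask(w,'o')));print(r)
for z in(0,.09): print(proj(c,[.625,-.169,z]))
```

```text
[ 30.12457599  32.62728252 -28.50387851  68.07551201  15.03731415
  82.8702474   19.27506338] [-49.67672388  37.22333653   1.89764997 -57.12453084  15.23881453
  21.33365393 -38.42934588]
((254.0, 175.5), (31.0, 38.0), 90.0)
[251.80947113 169.16556193]
[251.31653755 183.94538522]
```

View pics/w1.png

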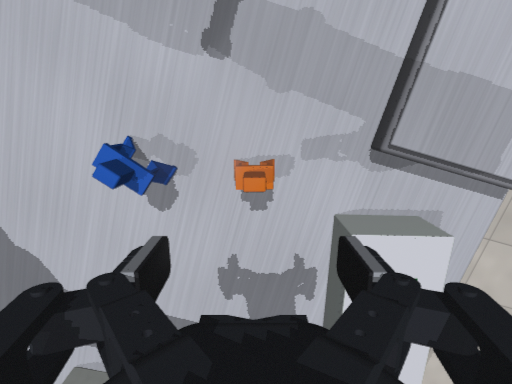

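The wrist view shows the orange clip at (254,175), squared up with the image, and its tab top at about (254,184). Blue is at (130,168), clear of the fingers.

Call:
{"api": "apply_moves", "payload": {
  "moves": [
    {"ty": 1, "tz": 40, "hand": -1},
    {"ty": 1, "tz": 60, "hand": -1},
    {"ty": 1, "tz": 60, "hand": -1},
    {"ty": 1, "tz": 60, "hand": -1},
    {"ty": 1, "tz": 60, "hand": -1}
  ]
}}

```text
validation failed for argument at $.mo...
```

Run:
```python
from h import *
s=get_state();w=vision.capture('wrist');c=cam('wrist',s);np.save('w2.npy',w)
plan(s,s['tool_pos'],106);print(s['tool_pos'],np.abs(s['qvel']).max())
for z in(0,.093): print(proj(c,[*s['tool_pos'][:2],z]))
m=mask(w,'o');x,y,a,b=cv2.boundingRect(big(m));print(x,y,a,b)
cv2.imwrite('pics/w2.png',cv2.resize(w[y-15:y+b+15,x-15:x+a+15],None,fx=5,fy=5,interpolation=0)[:,:,::-1])
```

```text
t 1.4 move [0. 0. 0.] turn 0.34 yaw0 106.34
[ 0.63275771 -0.15820117  0.2288438 ] 8.528162210115996
[251.43442529 171.36121918]
[251.55386333 186.77510041]
227 168 39 34
```

View pics/w2.png

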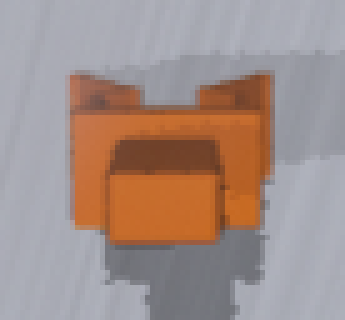

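Tab top face centre is at about (244.8,194.6). The arm was still settling, and the move was refused, so I'll resend it with all fields.

Call:
{"api": "apply_moves", "payload": {
  "moves": [
    {"tx": 0, "ty": 1, "tz": 40, "turn": 0, "hand": -1},
    {"tx": 0, "ty": 1, "tz": 60, "turn": 0, "hand": -1},
    {"tx": 0, "ty": 1, "tz": 60, "turn": 0, "hand": -1},
    {"tx": 0, "ty": 1, "tz": 60, "turn": 0, "hand": -1},
    {"tx": 0, "ty": 1, "tz": 60, "turn": 0, "hand": -1},
    {"tx": 0, "ty": 1, "tz": 60, "turn": 0, "hand": -1}
  ]
}}

```text
time_s: 2.2
tool_pos: [0.627, -0.1699, 0.1725]
ee_rot: [[-0.27, 0.963, 0.002], [0.963, 0.27, -0.0], [-0.001, 0.002, -1.0]]
ft_force: [-0.1, -0.2, -1.0]
opening: 0.0855
grasp_force: 0.0
```

Run:
```python
from h import *
s=get_state();w=vision.capture('wrist');c=cam('wrist',s);np.save('w2.npy',w)
print(s['tool_pos'],np.abs(s['qvel']).max(),s['ft_force'])
print(proj(c,[*s['tool_pos'][:2],.093]))
m=mask(w,'o');x,y,a,b=cv2.boundingRect(big(m));print(x,y,a,b)
v=cv2.cvtColor(w,cv2.COLOR_RGB2HSV)[:,:,2]
t=np.uint8((m>0)&(v>np.percentile(v[m>0],60)))*255   # bright upward faces
n,l,st,ce=cv2.connectedComponentsWithStats(t)
for i in np.argsort(-st[1:,4])[:3]+1: print(st[i],ce[i],onz(c,ce[i],.093))
k=cv2.minAreaRect(big(m));print(k)
plan(s,[*onz(c,ce[1],.093)[:2],.062],106)
cv2.imwrite('pics/w3.png',cv2.resize(w[y-10:y+b+10,x-10:x+a+10],None,fx=5,fy=5,interpolation=0)[:,:,::-1])
```

```text
[ 0.62697861 -0.16994607  0.17247996] 0.44833670909613277 [-0.10111844 -0.22520948 -0.95521469]
[252.21398972 201.01588595]
231 166 46 42
[231 175  33  28 339] [240.05014749 184.58112094] [ 0.6135539  -0.15907403  0.093     ]
[241 191  26  16 175] [251.70857143 202.22285714] [ 0.62685481 -0.17107373  0.093     ]
[269 193   7  10  62] [271.93548387 198.0483871 ] [ 0.6421092  -0.16303389  0.093     ]
((253.5, 186.5), (41.0, 45.0), 90.0)
t 2.2 move [ 24.7 -17.4 110.4] turn -0.35 yaw0 105.65
```

View pics/w3.png

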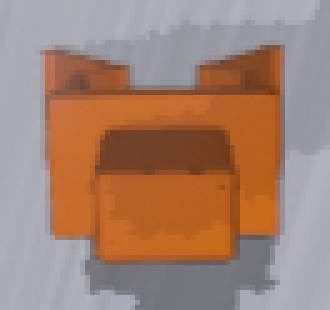

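The tab top face is centred at (254.3,199.3) and the TCP projects to (252.2,201.0), so they are within 2 mm and square. I'll descend and grip.

Call:
{"api": "apply_moves", "payload": {
  "moves": [
    {"tx": 1.5, "ty": 1.5, "tz": 30, "turn": 0, "hand": -1},
    {"tx": 1.5, "ty": 1.5, "tz": 60, "turn": 0, "hand": -1},
    {"tx": 1.5, "ty": 1.5, "tz": 90, "turn": 0, "hand": -1},
    {"tx": 1.5, "ty": 1.5, "tz": 110, "turn": 0, "hand": -1},
    {"tx": 1.5, "ty": 1.5, "tz": 110, "turn": 0, "hand": -1},
    {"tx": 1.5, "ty": 1.5, "tz": 110, "turn": 0, "hand": -1},
    {"tx": 1.5, "ty": 1.5, "tz": 110, "turn": 0, "hand": 1},
    {"tx": 1.5, "ty": 1.5, "tz": 110, "turn": 0, "hand": 1},
    {"tx": 1.5, "ty": 1.5, "tz": 110, "turn": 0, "hand": 1},
    {"tx": 1.5, "ty": 1.5, "tz": 110, "turn": 0, "hand": 1}
  ],
  "squeeze": 60
}}

```text
time_s: 3.5
tool_pos: [0.6277, -0.168, 0.0617]
ee_rot: [[-0.27, 0.963, 0.001], [0.963, 0.27, -0.0], [-0.0, 0.001, -1.0]]
ft_force: [-0.3, 0.4, 1.5]
opening: 0.0233
grasp_force: 58.9
```

Call:
{"api": "apply_moves", "payload": {
  "moves": [
    {"tx": 0, "ty": 0, "tz": 0, "turn": 0, "hand": 1},
    {"tx": 0, "ty": 0, "tz": 0, "turn": 0, "hand": 1}
  ]
}}

```text
time_s: 3.75
tool_pos: [0.6277, -0.168, 0.0617]
ee_rot: [[-0.27, 0.963, 0.001], [0.963, 0.27, -0.0], [-0.0, 0.0, -1.0]]
ft_force: [-1.0, 0.3, 2.9]
opening: 0.0228
grasp_force: 59.0
```

```bash
python3 -c "
from h import *
plan(get_state(),[.516,0.0,.27],91)"
```

```text
t 3.75 move [ 191.9  -62.1 -208.4] turn 14.65 yaw0 105.65
```

Call:
{"api": "apply_moves", "payload": {
  "moves": [
    {"tx": 0, "ty": 0, "tz": -50, "turn": 0, "hand": 1},
    {"tx": 0, "ty": 0, "tz": -100, "turn": 0, "hand": 1},
    {"tx": 30, "ty": -10, "tz": -150, "turn": 3, "hand": 1},
    {"tx": 70, "ty": -24, "tz": -190, "turn": 7, "hand": 1},
    {"tx": 115, "ty": -38, "tz": -208, "turn": 11, "hand": 1},
    {"tx": 160, "ty": -52, "tz": -208, "turn": 14.6, "hand": 1},
    {"tx": 192, "ty": -62, "tz": -208, "turn": 14.6, "hand": 1},
    {"tx": 192, "ty": -62, "tz": -208, "turn": 14.6, "hand": 1},
    {"tx": 192, "ty": -62, "tz": -208, "turn": 14.6, "hand": 1},
    {"tx": 192, "ty": -62, "tz": -208, "turn": 14.6, "hand": 1}
  ]
}}

```text
time_s: 5.0
tool_pos: [0.5164, -0.0015, 0.2688]
ee_rot: [[-0.016, 1.0, -0.001], [1.0, 0.016, -0.0], [-0.0, -0.001, -1.0]]
ft_force: [-0.6, 0.4, -1.0]
opening: 0.0229
grasp_force: 59.0
```

Call:
{"api": "apply_moves", "payload": {
  "moves": [
    {"tx": 0, "ty": 0, "tz": 0, "turn": 0, "hand": 1},
    {"tx": 0, "ty": 0, "tz": 0, "turn": 0, "hand": 1},
    {"tx": 0, "ty": 0, "tz": 0, "turn": 0, "hand": 1}
  ]
}}

```text
time_s: 5.38
tool_pos: [0.516, -0.0, 0.2692]
ee_rot: [[-0.018, 1.0, -0.0], [1.0, 0.018, 0.0], [0.0, -0.0, -1.0]]
ft_force: [0.7, 0.3, -1.6]
opening: 0.0228
grasp_force: 59.0
```

Run:
```python
from h import *
s=get_state();w=vision.capture('wrist');c=cam('wrist',s);np.savez('w4.npz',w=w,R=s['ee_rot'],p=s['tool_pos'])
print(s['tool_pos'],np.abs(s['qvel']).max(),s['ft_force'],s['opening'])
print(proj(c,[.516,.0637,.12]))
cv2.imwrite('pics/w4.png',w[:,:,::-1])
```

```text
[ 5.16028993e-01 -1.59024811e-05  2.69205186e-01] 0.1797210673621452 [ 0.73131949  0.30921994 -1.62745101] 0.02277032916385636
[253.77351956 121.87301151]
```

View pics/w4.png

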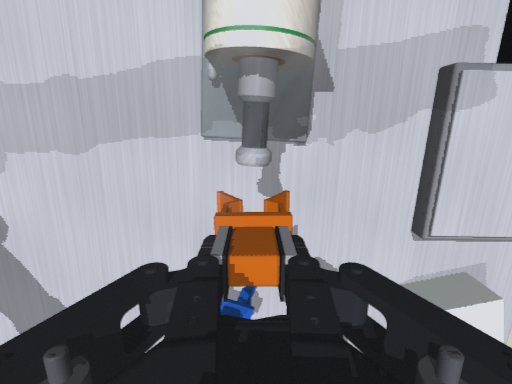

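The held clip is level, centred at column 254. The groove runs from (257,98) to (255,147), and the collars are bright.

Run:
```python
from h import *
d=np.load('w4.npz');w=d['w'];c=cam('wrist',dict(ee_rot=d['R'],tool_pos=d['p']))
g=cv2.cvtColor(w,cv2.COLOR_RGB2GRAY).astype(int)
print('col256',list(enumerate(g[88:172,256],88)))
for r in range(104,146,8):
    print(r,g[r,236:280])
```

```text
col256 [(88, np.int64(169)), (89, np.int64(168)), (90, np.int64(168)), (91, np.int64(168)), (92, np.int64(166)), (93, np.int64(166)), (94, np.int64(165)), (95, np.int64(143)), (96, np.int64(123)), (97, np.int64(123)), (98, np.int64(121)), (99, np.int64(121)), (100, np.int64(118)), (101, np.int64(102)), (102, np.int64(90)), (103, np.int64(89)), (104, np.int64(89)), (105, np.int64(89)), (106, np.int64(89)), (107, np.int64(89)), (108, np.int64(88)), (109, np.int64(89)), (110, np.int64(90)), (111, np.int64(90)), (112, np.int64(90)), (113, np.int64(90)), (114, np.int64(89)), (115, np.int64(90)), (116, np.int64(90)), (117, np.int64(90)), (118, np.int64(90)), (119, np.int64(91)), (120, np.int64(90)), (121, np.int64(89)), (122, np.int64(90)), (123, np.int64(91)), (124, np.int64(91)), (125, np.int64(90)), (126, np.int64(91)), (127, np.int64(90)), (128, np.int64(90)), (129, np.int64(89)), (130, np.int64(89)), (131, np.int64(88)), (132, np.int64(87)), (133, np.int64(88)), (134, np.int64(88)), (135, np.int64(86)), (136, np.int64(86)), (137, np.int64(87)), (138, np.int64(87)), (139, np.int64(86))
[... 1012 characters left out ...]
0  83  86  86  89  91  91  92  91  91  91
  91  90  90  90  90  88  87  86  81  78  74  71  66  62  72  89  87  88
  88  87  88  88  89  89  89  89]
128 [146 147 147 147 147 137 100  84  87  88  90  91  93  94  93  93  92  92
  93  91  90  88  87  87  86  80  72  75  71  67  62  69  93 104 103 101
  98  89  89  89  90  89  88  89]
136 [147 145 145 145 146 132  93  88  90  92  92  94  95  96  95  93  91  90
  89  88  86  85  84  84  82  81  74  72  68  63  62  81 103 104 104 104
 104 100  90  89  89  89  90  90]
144 [190 187 187 189 188 160  89  92  94  94  93  94  94  93  90  89  89  88
  86  87  92  92  91  92  85  73  76  72  68  62  92 133 134 135 134 134
 133 131 132 132 134 136 135 132]
```

Run:
```python
from h import *
d=np.load('w4.npz');c=cam('wrist',dict(ee_rot=d['R'],tool_pos=d['p']))
for p,z in(((256,101.5),.133),((256,143.7),.133),((256,95),.139),((256,147.8),.139)): print(onz(c,p,z))
rows=np.arange(104,145,8);cc=[255.85,255.6,255.2,254.6,254.25,253.5]
P=np.array([onz(c,(x,r),.122) for x,r in zip(cc,rows)]);k=np.polyfit(P[:,1],P[:,0],1);print('dx/dy deg',np.degrees(np.arctan(k[0])));print(np.polyval(k,[.064]))
# clip edges in hand: crown ends
for x in(215,292): print(onz(c,(x,214),d['p'][2]-.0617+.057))
print(onz(cam('top'),(157.5,204.2),.133))
```

```text
[0.51774067 0.0826764  0.133     ]
[0.51857762 0.04287571 0.133     ]
[0.51756842 0.08806011 0.139     ]
[0.51859116 0.03942435 0.139     ]
dx/dy deg 2.3238779850728215
[0.51720408]
[0.49480463 0.0142304  0.26450519]
[0.53813628 0.01502694 0.26450519]
[0.51450779 0.06032074 0.133     ]
```

Run:
```python
from h import *
d=np.load('w4.npz');w=d['w'];c=cam('wrist',dict(ee_rot=d['R'],tool_pos=d['p']))
g=cv2.cvtColor(w,cv2.COLOR_RGB2GRAY).astype(int)
for r in (66,70,84,88,92,152,155,158): print(r,g[r,228:286])
# base front edge
gb=cv2.GaussianBlur(g.astype(np.uint8),(3,3),0).astype(int)
for x in list(range(206,236,6))+list(range(280,306,6)):
    col=gb[128:152,x];print(x,128+np.argmax(np.diff(col)),end=' ')
T=cv2.cvtColor(cv2.imread('pics/top0.png'),cv2.COLOR_BGR2GRAY).astype(int)
print()
for x in (132,136,172,176): print(x,T[188:220,x])
```

```text
66 [105 106 105 104 104 104 104 103 103 103 102  98 100 102 105 106 108 110
 111 112 112 113 114 113 113 113 113 114 115 117 118 117 115 114 112 111
 112 111 111 111 110 109 107 106 103 103 101  98  95  92  90  94  95  96
  98  98  99 100]
70 [102 103 103 102 102 102 103 102 102 101  99  96  98 101 105 105 107 109
 110 110 111 111 112 112 113 112 113 113 114 116 117 116 114 114 112 112
 111 112 111 110 109 108 107 105 104 103 102  99  96  92  92  98  99  99
  99  99 100  99]
84 [100 100 100  99 100 100 100  99  98 100 109 122 129 136 142 145 149 152
 156 157 160 162 162 163 164 165 166 168 169 171 168 165 162 160 158 156
 154 154 151 149 146 141 137 133 128 123 111  98  91  91  96  96  96  95
  95  96  96  95]
88 [ 98  98  98  99  98  98  98  97  98 100 109 122 129 136 142 146 149 152
 156 159 161 162 162 163 164 164 166 168 169 168 166 162 160 157 157 155
 154 152 150 148 144 140 135 131 126 119 112 103  96  95  95  95  96  95
  93  92  92  91]
92 [ 97  97  98  97  96  98  98  96  96 102 117 123 131 138 143 145 151 153
 156 158 159 162 162 163 162 162 164 165 166 165 163 160 158 156
[... 743 characters left out ...]
5 125 117 109  98 103 133 132 132 131 134 135 131 128 154 194
 198 197 197 198]
206 139 212 140 218 140 224 140 230 141 280 141 286 142 292 143 298 145 304 145 
132 [ 42  43  41  43  45  49  56  67  91 103 112 116 121 124 131 134 136 139
 134 126 126 122 118 108  91  69  53  51  53  54  53  50]
136 [ 42  44  42  43  46  62  78  89 101 108 111 117 125 126 129 135 133 136
 134 128 127 122 115 112  99  81  67  59  54  53  51  54]
172 [ 39  41  42  41  45  43  46  59  75  88  95 100 106 111 113 116 119 119
 117 114 114 111 101  94  82  71  67  67  77  88  91  93]
176 [ 43  37  39  43  45  49  65  81  90 102 110 115 124 124 127 129 132 131
 131 128 122 117 116 109 103  87  78  83  87  90  94  91]
```

```bash
python3 -c "
from h import *
plan(get_state(),[.5168,.0625,.215],87.6)"
```

```text
t 5.425 move [62.4  1.9 54.2] turn 3.44 yaw0 91.04
```

Call:
{"api": "apply_moves", "payload": {
  "moves": [
    {"tx": 25, "ty": 1, "tz": 0, "turn": 1.5, "hand": 1},
    {"tx": 50, "ty": 2, "tz": 0, "turn": 3.4, "hand": 1},
    {"tx": 62.5, "ty": 2, "tz": 20, "turn": 3.4, "hand": 1},
    {"tx": 62.5, "ty": 2, "tz": 40, "turn": 3.4, "hand": 1},
    {"tx": 62.5, "ty": 2, "tz": 54, "turn": 3.4, "hand": 1},
    {"tx": 62.5, "ty": 2, "tz": 54, "turn": 3.4, "hand": 1},
    {"tx": 62.5, "ty": 2, "tz": 54, "turn": 3.4, "hand": 1},
    {"tx": 62.5, "ty": 2, "tz": 54, "turn": 3.4, "hand": 1}
  ]
}}

```text
time_s: 6.42
tool_pos: [0.5174, 0.0627, 0.2162]
ee_rot: [[0.041, 0.999, 0.002], [0.999, -0.041, 0.0], [0.0, 0.002, -1.0]]
ft_force: [0.8, 0.4, -0.4]
opening: 0.0229
grasp_force: 59.0
```

Run:
```python
from h import *
s=get_state();w=vision.capture('wrist');S=vision.capture('side')
np.savez('w5.npz',w=w,R=s['ee_rot'],p=s['tool_pos'],S=S)
print(s['tool_pos'],np.abs(s['qvel']).max(),s['ft_force'],s['opening'])
a=cv2.resize(w[60:300,160:350],(475,600));b=cv2.resize(S[160:300,220:295],(321,600))
cv2.imwrite('pics/w5.png',np.hstack([a,b])[:,:,::-1])
```

```text
[0.51744139 0.06269776 0.21619049] 0.1673197649183722 [ 0.78410238  0.40150655 -0.40512326] 0.022887094998031134
```

View pics/w5.png

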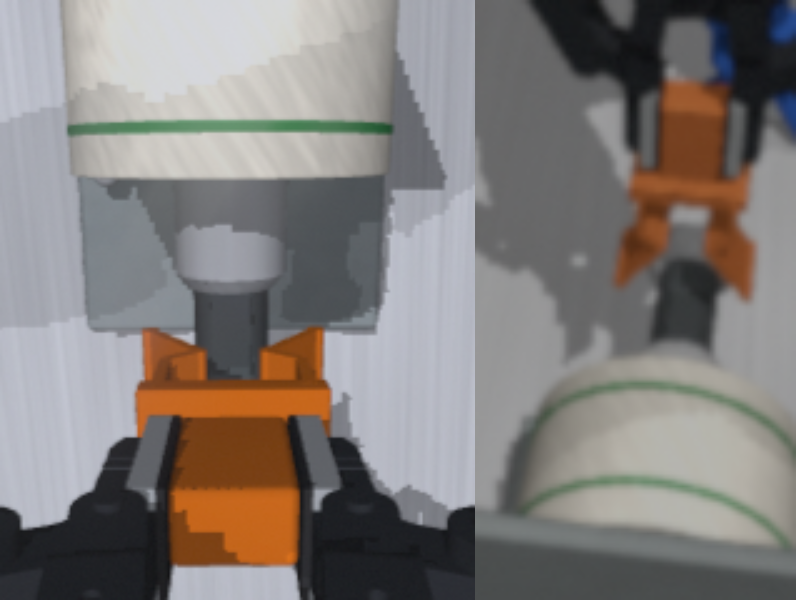

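The clip's gap is centred on the groove (crop columns 234 and 231) and square, with open flanks either side. I'll press down in steps.

Call:
{"api": "apply_moves", "payload": {
  "moves": [
    {"tx": 0, "ty": 0, "tz": 15, "turn": 0, "hand": 1},
    {"tx": 0, "ty": 0, "tz": 30, "turn": 0, "hand": 1},
    {"tx": 0, "ty": 0, "tz": 38, "turn": 0, "hand": 1},
    {"tx": 0, "ty": 0, "tz": 43, "turn": 0, "hand": 1},
    {"tx": 0, "ty": 0, "tz": 48, "turn": 0, "hand": 1},
    {"tx": 0, "ty": 0, "tz": 52, "turn": 0, "hand": 1},
    {"tx": 0, "ty": 0, "tz": 52, "turn": 0, "hand": 1},
    {"tx": 0, "ty": 0, "tz": 52, "turn": 0, "hand": 1}
  ],
  "squeeze": 100
}}

```text
time_s: 7.52
tool_pos: [0.5173, 0.063, 0.1639]
ee_rot: [[0.041, 0.999, 0.002], [0.999, -0.041, 0.0], [0.0, 0.002, -1.0]]
ft_force: [-1.0, -0.8, 2.8]
opening: 0.0223
grasp_force: 98.9
```

Call:
{"api": "apply_moves", "payload": {
  "moves": [
    {"tx": 0, "ty": 0, "tz": 3, "turn": 0, "hand": 1},
    {"tx": 0, "ty": 0, "tz": 6, "turn": 0, "hand": 1},
    {"tx": 0, "ty": 0, "tz": 9, "turn": 0, "hand": 1},
    {"tx": 0, "ty": 0, "tz": 12, "turn": 0, "hand": 1},
    {"tx": 0, "ty": 0, "tz": 15, "turn": 0, "hand": 1},
    {"tx": 0, "ty": 0, "tz": 15, "turn": 0, "hand": 1}
  ]
}}

```text
time_s: 8.28
tool_pos: [0.5161, 0.0625, 0.1473]
ee_rot: [[0.041, 0.999, -0.002], [0.999, -0.041, -0.0], [-0.0, -0.002, -1.0]]
ft_force: [-0.0, 0.0, -3.4]
opening: 0.0225
grasp_force: 98.3
```

Call:
{"api": "apply_moves", "payload": {
  "moves": [
    {"tx": 0, "ty": 0, "tz": 1.5, "turn": 0, "hand": 1},
    {"tx": 0, "ty": 0, "tz": 3, "turn": 0, "hand": 1},
    {"tx": 0, "ty": 0, "tz": 3, "turn": 0, "hand": 1}
  ]
}}

```text
time_s: 8.65
tool_pos: [0.5168, 0.0627, 0.1454]
ee_rot: [[0.041, 0.999, 0.0], [0.999, -0.041, -0.0], [-0.0, 0.0, -1.0]]
ft_force: [-0.8, -0.1, -0.6]
opening: 0.0225
grasp_force: 98.5
```

Call:
{"api": "apply_moves", "payload": {
  "moves": [
    {"tx": 0, "ty": 0, "tz": 1.5, "turn": 0, "hand": 1},
    {"tx": 0, "ty": 0, "tz": 3, "turn": 0, "hand": 1},
    {"tx": 0, "ty": 0, "tz": 3, "turn": 0, "hand": 1}
  ]
}}

```text
time_s: 9.02
tool_pos: [0.5168, 0.0627, 0.1453]
ee_rot: [[0.041, 0.999, 0.001], [0.999, -0.041, -0.001], [-0.001, 0.001, -1.0]]
ft_force: [-6.4, -2.2, 14.5]
opening: 0.0227
grasp_force: 100.5
```

Firmly seated: the height stays at the expected 0.1455 m as the force rises. I'll relax, release and retreat.

Call:
{"api": "apply_moves", "payload": {
  "moves": [
    {"tx": 0, "ty": 0, "tz": -2, "turn": 0, "hand": 1},
    {"tx": 0, "ty": 0, "tz": -2.5, "turn": 0, "hand": -1},
    {"tx": 0, "ty": 0, "tz": -2.5, "turn": 0, "hand": -1},
    {"tx": 0, "ty": 0, "tz": -2.5, "turn": 0, "hand": -1},
    {"tx": 0, "ty": 0, "tz": -2.5, "turn": 0, "hand": -1},
    {"tx": 0, "ty": 0, "tz": -15, "turn": 0, "hand": -1},
    {"tx": 0, "ty": 0, "tz": -40, "turn": 0, "hand": -1},
    {"tx": 0, "ty": 0, "tz": -80, "turn": 0, "hand": -1},
    {"tx": 0, "ty": 0, "tz": -110, "turn": 0, "hand": -1},
    {"tx": 0, "ty": 0, "tz": -110, "turn": 0, "hand": -1}
  ]
}}

```text
time_s: 10.28
tool_pos: [0.5188, 0.0635, 0.2559]
ee_rot: [[0.041, 0.999, 0.007], [0.999, -0.041, 0.001], [0.001, 0.007, -1.0]]
ft_force: [-1.1, 0.9, -0.3]
opening: 0.0854
grasp_force: 0.0
```

Call:
{"api": "apply_moves", "payload": {
  "moves": [
    {"tx": -60, "ty": 0, "tz": 0, "turn": 0, "hand": -1},
    {"tx": -60, "ty": 0, "tz": 0, "turn": 0, "hand": -1},
    {"tx": -60, "ty": 0, "tz": 0, "turn": 0, "hand": -1},
    {"tx": -60, "ty": 0, "tz": 0, "turn": 0, "hand": -1},
    {"tx": -60, "ty": 0, "tz": 0, "turn": 0, "hand": -1}
  ]
}}

```text
time_s: 10.9
tool_pos: [0.5142, 0.004, 0.2522]
ee_rot: [[0.039, 0.999, -0.0], [0.999, -0.039, 0.0], [0.0, -0.0, -1.0]]
ft_force: [-0.4, 0.6, -0.5]
opening: 0.0856
grasp_force: 0.0
```

Run:
```python
from h import *
s=get_state();w=vision.capture('wrist');S=vision.capture('side')
print(s['tool_pos'],s['ft_force'],s['opening'])
a=cv2.resize(w[60:300,160:350],(475,600));b=cv2.resize(S[140:280,220:295],(321,600))
cv2.imwrite('pics/w6.png',np.hstack([a,b])[:,:,::-1])
```

```text
[0.51420786 0.00397296 0.25219232] [-0.36234079  0.62203204 -0.5014011 ] 0.08558222063141825
```

View pics/w6.png

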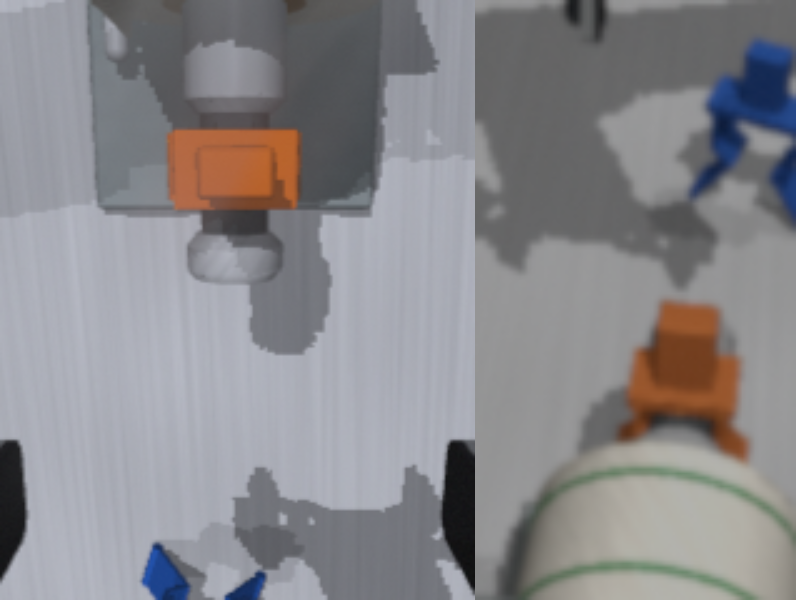

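The clip sits square and upright in the middle of the groove, centred at crop (234,170), with dark groove visible on both sides. The blue clip is still standing and the gripper is clear, so I'm handing in.

```bash
python3 -c "
from station import bot
print(bot.hand_in())"
```

```text
the job is handed in; nothing more can be done
None
```

The orange clip is pressed fully home on the groove, upright and square across the spindle, and released; the blue clip is still standing where it was, and the job is handed in at about 11 s of robot time.

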